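# Clamp the rocket car in the gluing jig

## Robot

A 6-joint arm with a two-finger parallel gripper is mounted at the origin on the work surface. World frame = base frame: x ahead of the robot, y to its left, z up, the work surface at z = 0. Lengths are in mm, angles in rad, forces in N, time in s.
With the tool pointing down it reaches from about 375 to 925 mm from the base axis. Payload 5.7 kg.
Tool frame: the origin (TCP) lies at the very end of the fingers, on their centre line; the grasp point (between the pads) lies r.hold_point_z behind it (r.hold_point_z is the distance from the TCP to the grasp point, in mm); z points along the fingers, y is the direction in which the jaws open and shut (so a half turn about z gives the same grasp; the last joint's range is limited). The gripper opens to 85 mm and grips with 20 to 120 N. Pads are 22 mm wide; open, the fingers measure 114 mm over their backs; the gripper's body (76 mm by 85 mm) begins 54 mm behind the grasp point. The pads swing forward as they close: fully open they stand 13 mm farther back than shut.
Start: joints at [1.206, 0.359, 1.51, -0, 1.272, -0.115], TCP at [148.32, 581.347, 231.267] pointing down, gripper open.
Joint ranges: [-2.97, 2.97], [-1.01, 2.36], [0.21, 2.38], [-0.96, 4.11], [0.2, 2.71], [-2.98, 2.98]. Speed limits (rad/s): [2.39, 2.39, 3.14, 3.14, 3.14, 3.14].

## Interface

Orientations are given as a unit quaternion [w, x, y, z].
In Python, from cell import r, readout, optics, hand_in gives the robot as it stands. The module is installed in compiled form; this text tells all that it offers. Calls block until the motion is done:
- r.move_pose(position, orientation): joint-space move of the TCP to a pose.
- r.line_to(position, attitude=None, velocity=150): straight line of the TCP; attitude=None keeps the orientation; velocity is the mean speed in mm/s.
- r.movej(angles): joint-space move.
- r.gripper_to(opening, grasp_force=None): finger opening in mm; grasp_force is the grip in N (None keeps the last); returns when the fingers have stopped.
- r.wait(seconds).
- r.inverse_kinematics(position, orientation): joint angles nearest the present ones, or None.
- readout.observe(): the state.
- optics.capture(name): name is "scene" or "side" or "wrist"; returns a dict with "frame" (400x640x3 uint8, red, green, blue), "z_map" (400x640 float32, mm along the optical axis (not along the pixel's ray), 0 where there is no reading), "vfov" (degrees; the focal length in pixels is half the picture's height over the tangent of half this angle, whatever the lens; pixels are square), "cx", "cy" (the principal point, pixels), "R" (3x3) and "t" (3): a world point X has camera coordinates R X + t. Camera axes: x right, y down, z forward; pixel columns grow to the right and rows downward; lengths in mm; the calibration is good to about 2 mm. A picture is of the moment at which its call begins.
A pose or a line that the arm cannot do raises r.Unreachable and nothing moves.
- hand_in(): hands the job in, once; it reports no verdict.
The state is a dict: "time_s": time; "q": joint angles; "joint_velocities": joint speeds; "joint_torque": joint torques, N m; "position": TCP position; "tool_rot": TCP orientation; "force": force on the tool from outside, world axes, zero at the start; "torque": the same for the moment, N m; "finger_gap": finger opening in mm.
Only numpy, scipy, OpenCV 4.12 (cv2) and the standard library are available. Lean on these libraries where they do the work, as an engineer would, in place of code of your own. Each camera call takes 0.05 s, during which the arm holds its last target. There are 200 camera calls.

## Task

Get the rocket-car body ready for gluing: with your fingertips push it along the channel of the plywood jig until its front face is fully home against the two stop blocks, and only then flip the lever of the toggle clamp over so that it snaps across and its pad holds the car down. Only push things, never lift the car, and leave everything else on the table where it is.

Things in the scene. Friction and masses are not known exactly. Their poses are not given: they have to be found in the camera images.
- jig: plywood gluing jig fixed to the table. Origin on the table surface; x = pushing direction along its channel, z up. Base plate x -100..130, y -60..100 mm, 12 mm thick; its top is the channel floor. Channel centred on y = 0, 56 mm wide between guide strips 10 mm thick with tops 27 mm above the table, open at the -x end.
- jig_stop (a point): point on the channel floor, midway between the two stop blocks and in the plane of their stopping faces (x = 90 mm in the jig's frame; blocks' tops 42 mm above the table, 34 mm gap between them for the nose cone); axes as the jig's
- car: rocket-car body in the channel: light carton box 120 long (x) x 50 wide x 45 mm tall with a cardboard band, and a wooden nose cone (26 mm across, 36 mm long) at its +x end, which points along the jig's +x. 0.17 to 0.35 kg, slides with light friction. Origin at the centre of the box's underside. Starts 40 to 60 mm short of the stop blocks, its top 57 mm above the table.
- car_front (a point): centre of the flat front face of the car's box (the cone starts here), 22.5 mm above the car's underside; with the car home this face touches the stop blocks
- car_rear (a point): centre of the flat, vertical rear face of the car's box (50 wide x 45 mm tall), 22.5 mm above the car's underside; the face to push on
- clamp (a joint): clamp lever angle. 0 = open: handle leans 0.5 rad from vertical outwards (jig's +y), clamp arm up. Grows as the handle swings up and over the channel (jig's -y). Over-centre spring (0.5 N m/rad) drives it away from 0.6 to the nearer end; 4 to 8 N on the grip flips it. With the car home its pad rests on the car at about 1.13, handle leaning 0.63 rad inwards; with no car under it, 1.2.
- hinge (a point): centre of the lever's hinge, whose axis is the jig's x; at x = 60, y = 60 mm in the jig's frame, 70 mm above the table, on a bracket (x 42..78, y 45..75 mm, top 80 mm above the table) beside the channel. The clamp arm is a 10 mm rod reaching 60 mm from here to the channel's centre line, with a 16 mm rubber pad under its end.
- clamp_grip (a point): end of the lever's handle, on its centre line, 75 mm from the hinge. The handle is a 10 mm rod with a black plastic grip, 18 mm thick, over its last 30 mm; its rounded end stands 9 mm beyond this point. This point is 136 mm above the table when open, 145 mm at the highest, on the way over; best pushed level from outside, well up on the grip
- glue: small green glue bottle with an orange cap and a pale label, upright, 36 mm across, 90 mm tall; origin at the centre of its underside; bystander, not to be disturbed
- wheel_a: loose cardboard wheel lying flat, 60 mm across, 14 mm thick with a 6 mm hub on top; origin at the centre of its underside; bystander, not to be disturbed
- wheel_b: second loose cardboard wheel, same size as wheel_a; origin at the centre of its underside; bystander, not to be disturbed
- propeller: three-bladed plastic propeller lying flat, about 115 mm across, 16 mm tall; origin under its hub; bystander, not to be disturbed
- battery_box: black battery holder with two cells, 62 x 34 x 20 mm; origin at the centre of its underside; bystander, not to be disturbed
- pencil: pencil lying along its own x, 175 mm long, 7 mm thick; origin at the underside of its middle; bystander, not to be disturbed
- screwdriver: screwdriver lying along its own x, 150 mm long, under 35 mm thick; origin at its underside; bystander, not to be disturbed
There are look-alikes about, which are no part of the job. Leave any blue, green or pink look-alike of the car alone.

How it is judged:
By the outcome, as a careful person would: the job done as asked, in the order asked, and still so for the second after the job is handed in, with the robot touching nothing.
It also fails if it takes over 42 s, if anything falls off the work surface, if the arm or the gripper's body presses on something with over 40 N, if the wrist force passes 120 N, or if a joint passes its speed limit or range.

## Working session

There is one attempt and no reset: what is moved stays moved. The work goes in short steps, each a Python script; the robot and the scene stay as the last script left them, time stands still between calls to the robot, and variables do not carry over. Pictures are saved under pics/ and viewed, about 8 in all and at most 12, crops included, and the job is handed in when it is done.

```bash
mkdir -p pics
cat > h.py <<'E'
import numpy as np, cv2, pickle
from cell import r, readout, optics, hand_in
def cap(n, tag):
    d=optics.capture(n); pickle.dump(d,open(f'pics/{tag}.pkl','wb'))
    cv2.imwrite(f'pics/{tag}.png',d['frame'][:,:,::-1]); return d
def load(tag): return pickle.load(open(f'pics/{tag}.pkl','rb'))
def crop(tag,u0,v0,u1,v1,k):
    im=load(tag)['frame'][v0:v1,u0:u1,::-1]
    im=cv2.resize(im,None,fx=k,fy=k,interpolation=cv2.INTER_CUBIC)
    for u in range((u0+19)//20*20,u1,20): cv2.putText(im,str(u),((u-u0)*k,8),0,.3,(0,0,255)); cv2.line(im,((u-u0)*k,9),((u-u0)*k,14),(0,0,255))
    for v in range((v0+19)//20*20,v1,20): cv2.putText(im,str(v),(0,(v-v0)*k+3),0,.3,(0,0,255)); cv2.line(im,(18,(v-v0)*k),(24,(v-v0)*k),(0,0,255))
    cv2.imwrite(f'pics/{tag}_c{u0}_{v0}.png',im)
def cam(d):
    f=d['frame'].shape[0]/2/np.tan(np.radians(d['vfov'])/2); R=np.array(d['R']);t=np.array(d['t']); return f,R,t
def ray(d,u,v):
    f,R,t=cam(d); return -R.T@t, R.T@np.array([(u-d['cx'])/f,(v-d['cy'])/f,1])
def atz(d,u,v,z):
    o,w=ray(d,u,v); return o+w*(z-o[2])/w[2]
def dep(d,u,v):
    z=d['z_map'][int(round(v)),int(round(u))]; o,w=ray(d,u,v); return o+w*z
def proj(d,X):
    f,R,t=cam(d); c=R@np.array(X)+t; return f*c[0]/c[2]+d['cx'],f*c[1]/c[2]+d['cy']
E
python3 - <<'E'
from h import *
a=cap('scene','s0');b=cap('side','d0');w=cap('wrist','w0')
for d in (a,b,w): print(d['vfov'],-np.array(d['R']).T@d['t'],(d['z_map']>0).mean())
cv2.imwrite('pics/all0.png',cv2.resize(np.vstack([a['frame'],b['frame']])[:,:,::-1],(480,600),interpolation=cv2.INTER_AREA))
o=readout.observe();print(o['time_s'],o['tool_rot'],o['force'])
E
```

```text
52.973727949853256 [ 980.61480339 -355.74147623  859.34269771] 0.99565625
50.45953075979512 [ 439.93804324 -531.90427736  852.35352974] 0.9961328125
59.279439433229136 [ 74.78946968 599.59659588 372.41115929] 0.99609375
0.15 [-1.72417453e-04  1.24605122e-01  9.92206148e-01 -7.01944697e-04] [-0.3716388  -0.01971469  0.98013564]
```

View pics/s0.png

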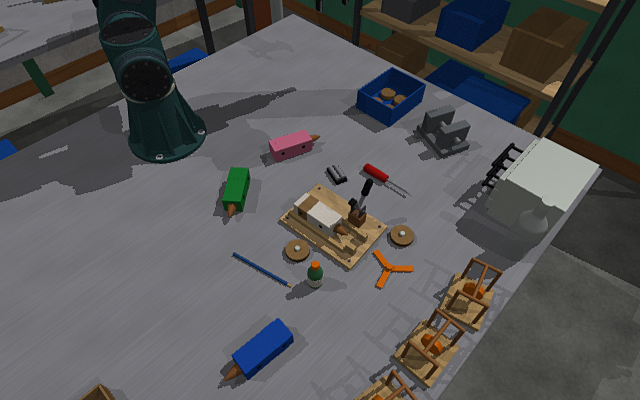

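View pics/d0.png

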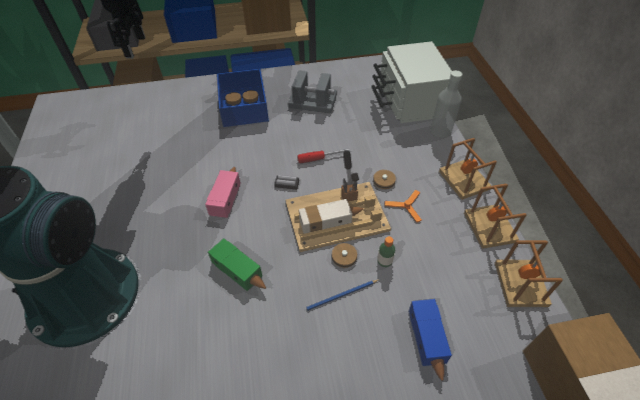

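The scene shows these car-like boxes:
- White, banded, in the jig: scene (318,214), side (326,216). This is the one I want.
- Green: scene (236,187), side (236,262).
- Pink: scene (290,146), side (223,193).
- Blue: scene (262,348), side (430,330).

The clamp handle is at scene (366,188), side (347,160), leaning outwards. I'll check the choice in a close crop.

Run:
```python
from h import *
crop('s0',265,165,425,285,5)
crop('d0',270,135,430,255,5)
```

```text
(no output)
```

View pics/s0_c265_165.png

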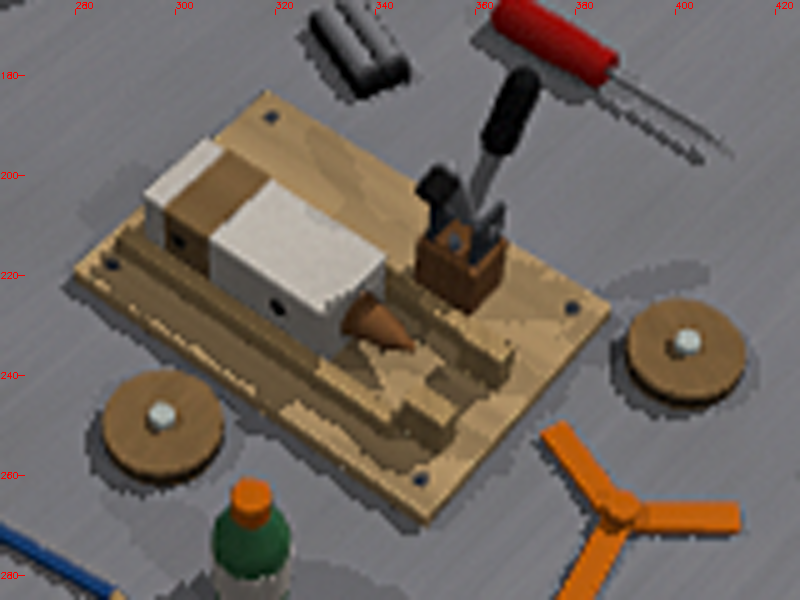

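View pics/d0_c270_135.png

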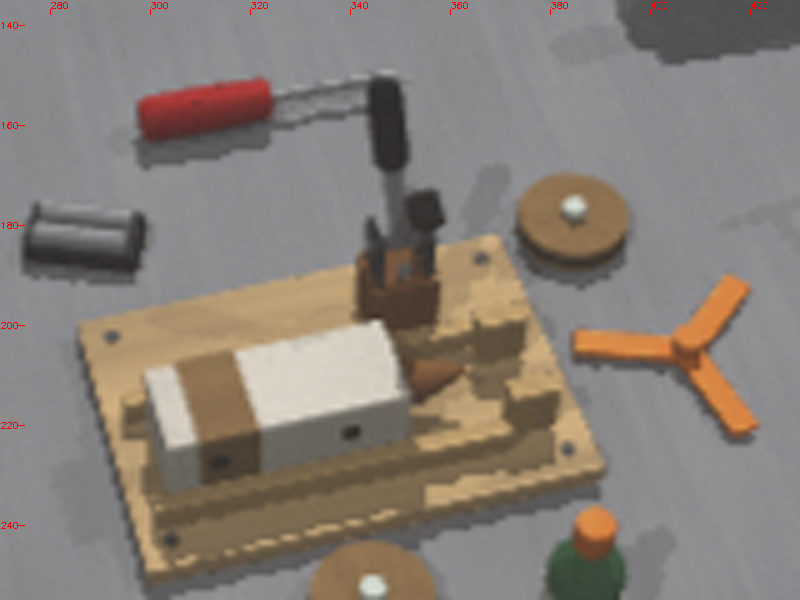

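The crops confirm it: the white box with brown band and cone sits in the channel, its nose towards the stops, and the clamp is open. Next I triangulate the corners I read off.

```bash
cat > loc.py <<'E'
from h import *
from scipy.optimize import least_squares
def tri(pts):
    A=[];b=[]
    for d,u,v in pts:
        o,w=ray(d,u,v); w=w/np.linalg.norm(w); P=np.eye(3)-np.outer(w,w); A.append(P); b.append(P@o)
    A=np.vstack(A);b=np.hstack(b); X=np.linalg.lstsq(A,b,rcond=None)[0]; return X,np.linalg.norm(A@X-b)
E
python3 - <<'E'
from loc import *
a=load('s0');b=load('d0')
P={'A':((318.6,183.4),(286,199.4),(-100,100,12)),'B':((280,219),(299.6,249.5),(-100,-60,12)),'C':((350.5,267.8),(391,228),(130,-60,12)),'D':((387,226.5),(370,182.5),(130,100,12)),
'r+':((306.5,193),(299.5,209),None),'r-':((294,204),(303,224),None),'f+':((342,216.5),(346.6,199.5),None),'f-':((329.5,226.6),(351.8,214.5),None),'grip':((370,179.5),(347,151),None)}
T={k:tri([(a,*p),(b,*q)]) for k,(p,q,_) in P.items()}
for k,v in T.items(): print(k,v[0].round(1),v[1].round(1))
def J(x,L): c,s=np.cos(x[2]),np.sin(x[2]); return np.array([x[0]+c*L[0]-s*L[1],x[1]+s*L[0]+c*L[1],L[2]+x[3]])
def res(x):
    o=[]
    for k in 'ABCD':
        X=J(x,P[k][2]); o+=list(np.subtract(proj(a,X),P[k][0]))+list(np.subtract(proj(b,X),P[k][1]))
    return o
s=least_squares(res,[500,0,0,0]); x=s.x; print('jig x y yaw z',x.round(3)); print(np.round(s.fun,1))
np.save('jig.npy',x)
c,sn=np.cos(x[2]),np.sin(x[2]);R=np.array([[c,sn],[-sn,c]])
for k in ['r+','r-','f+','f-','grip']: print(k,(R@(T[k][0][:2]-x[:2])).round(1),T[k][0][2].round(1))
# predicted grip when open, in pics
g=J(x,(60,60+75*np.sin(.5),70+75*np.cos(.5)))
print('grip',g.round(1),proj(a,g),proj(b,g))
print(dep(a,318,200),dep(a,330,212))
E
```

```text
A [478.2 178.4   7.9] 0.9
B [488.5  21.2   5.1] 0.9
C [717.5  37.4   9.1] 1.8
D [706.6 193.3   8.5] 2.2
r+ [504.  105.4  51.6] 0.8
r- [505.2  59.2  50.3] 0.5
f+ [621.7 111.4  53.2] 1.5
f- [622.3  63.8  56.3] 4.2
grip [637.  187.4 141.9] 1.2
jig x y yaw z [ 5.84103e+02  8.74080e+01  7.30000e-02 -5.36400e+00]
[-0.   0.  -0.6 -0.3 -0.3  0.1  0.  -0.3 -0.2  1.3 -0.1  0.2  0.4  0.2
 -0.6 -0.9]
r+ [-78.6  23.7] 51.6
r- [-80.7 -22.4] 50.3
f+ [39.3 21.2] 53.2
f- [ 36.4 -26.3] 56.3
grip [60.  95.9] 141.9
grip [637.  187.5 130.5] (np.float64(369.38403282122596), np.float64(183.00453373452993)) (np.float64(346.69200286072186), np.float64(154.11195957728395))
[544.9035632  106.13475345  58.28737071] [591.83247429 100.35628229  56.40939435]
```

Both views agree:
- **Jig:** origin at about (584, 87), yaw 0.073.
- **Car:** rear face at jig x ≈ −80, which is about 50 mm short of the stops.
- **Grip:** at jig (60, 96).

The triangulated heights read about 4–5 mm low, but depth puts the car's top at about 57 mm, which matches the text. I'll push with closed fingers at z = 36, watching the force.

```bash
cat >> loc.py <<'E'
x=np.load('jig.npy'); c,s=np.cos(x[2]),np.sin(x[2]); ph=np.pi/2+x[2]/2
Q=[0,np.cos(ph),np.sin(ph),0]
def W(X,Y,Z): return [x[0]+c*X-s*Y,x[1]+s*X+c*Y,Z]
def F():
    f=readout.observe()['force']; return np.array([c*f[0]+s*f[1],-s*f[0]+c*f[1],f[2]])
def tcp():
    p=np.array(readout.observe()['position']); d=p[:2]-x[:2]; return np.array([c*d[0]+s*d[1],-s*d[0]+c*d[1],p[2]]).round(1)
def T(): return round(readout.observe()['time_s'],2)
E
python3 - <<'E'
from loc import *
print(r.hold_point_z)
r.gripper_to(0)
r.move_pose(W(-125,0,150),Q); print(T(),tcp())
r.line_to(W(-118,0,36),velocity=120); r.wait(.2); f0=F(); print(T(),f0,tcp())
r.line_to(W(-55,0,36),velocity=40); print(T(),F()-f0,tcp())
X=-55
while X<-30:
    X+=1; r.line_to(W(X,0,36),velocity=20); f=F()-f0
    print(X,f.round(1),tcp()[0],end=' | ')
    if f[0]<-8: break
r.wait(.3); print(T(),F()-f0,tcp())
d=cap('scene','s1'); d=cap('side','d1'); crop('d1',270,135,430,255,5)
E
```

```text
18.700000000000003
3.06 [-124.8    0.6  150.1]
4.36 [-0.1737774   0.14362223  0.09288535] [-117.5   -0.    36.6]
6.08 [-1.34243615 -0.06293806 -0.37608841] [-54.9  -0.   36.1]
-54 [-2.8  0.7  2. ] -54.7 | -53 [-1.1 -0.1  0.3] -52.4 | -52 [-1.8 -0.4 -1. ] -51.6 | -51 [-1.4 -0.2 -0.8] -50.6 | -50 [-1.7  0.6 -0.7] -49.7 | -49 [-2.  -0.3 -0.7] -48.7 | -48 [-1.8  0.1 -1.7] -47.7 | -47 [-1.6  0.4 -0.4] -46.7 | -46 [-1.4  0.8 -0.9] -45.7 | -45 [-1.5 -0.  -0.3] -44.7 | -44 [-1.1 -0.6 -0.6] -43.7 | -43 [-1.3  0.8 -0.8] -42.7 | -42 [-2.5 -0.2  0.4] -42.1 | -41 [-5.4 -0.5  3.1] -42.1 | -40 [-7.  -1.5  4.8] -42.1 | -39 [-9.2 -0.7  6.5] -42.1 | 10.38 [-9.34875055 -1.28677365  6.94499199] [-42.2   0.   35.8]
```

View pics/d1_c270_135.png

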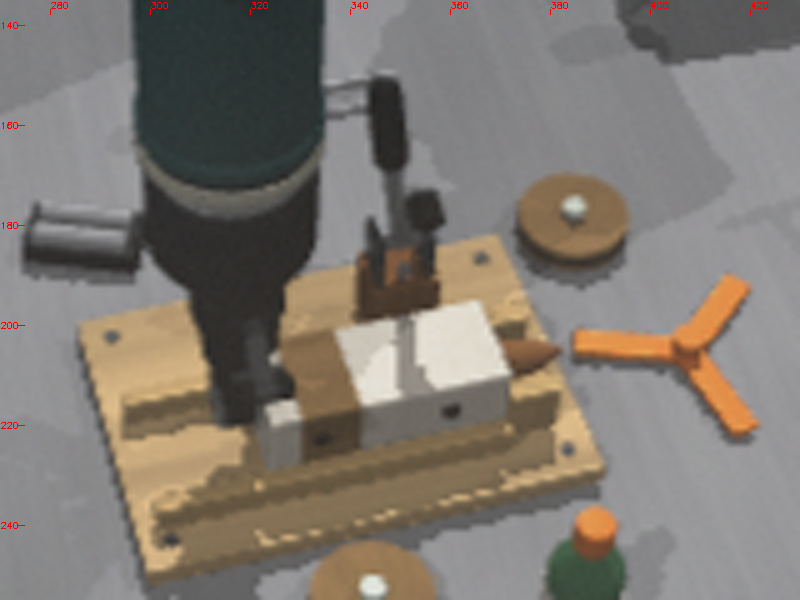

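The car stalled against the stops: the force rose from 1.5 to 9 N with the TCP held at −42.1. The picture shows its front face on the blocks at about (372,215) with the nose between them. I'll retract and then push the lever.

Run:
```python
from loc import *
r.line_to(W(-65,0,36),velocity=60)
r.line_to(W(-70,0,190),velocity=200)
d=cap('scene','s2'); crop('s2',265,165,425,285,5)
r.move_pose(W(60,138,190),Q); print(T(),tcp())
r.line_to(W(60,138,126),velocity=120); r.wait(.2); f0=F(); print(T(),tcp(),f0)
for Y in range(130,57,-4):
    r.line_to(W(60,Y,126),velocity=40); print(Y,(F()-f0).round(1),end=' | ')
    if np.abs(F()-f0).max()>20: print('STOP');break
r.line_to(W(60,Y+10,126),velocity=60)
r.line_to(W(60,135,150),velocity=120)
r.line_to(W(60,150,220),velocity=150); r.wait(.3); print(T(),tcp())
cap('side','d3'); crop('d3',270,135,430,255,5); cap('scene','s3'); crop('s3',265,165,425,285,5)
```

```text
12.82 [ 58.6 137.1 188.7]
13.7 [ 60.7 138.1 127.1] [ 0.13016768 -0.29043358  0.46756795]
130 [-0.4  0.7  0. ] | 126 [ 1.   0.4 -0.6] | 122 [ 0.3  0.6 -0.9] | 118 [-0.7  0.1 -0.6] | 114 [-1.   5.3  1.8] | 110 [-3.3 10.4  8.7] | 106 [1.7 6.5 3.1] | 102 [1.4 5.4 3.6] | 98 [1.6 5.2 2.4] | 94 [0.7 3.4 1.7] | 90 [0.  2.5 1.2] | 86 [ 0.2  1.6 -0.4] | 82 [-0.6  0.6 -0.7] | 78 [ 0.   0.5 -1.4] | 74 [ 0.2  0.  -0.7] | 70 [ 0.   0.6 -0.4] | 66 [ 0.1  0.7 -0.4] | 62 [ 0.   0.8 -1. ] | 58 [ 0.5  0.  -0.2] | 20.53 [ 59.5 149.7 218.9]
```

View pics/s3_c265_165.png

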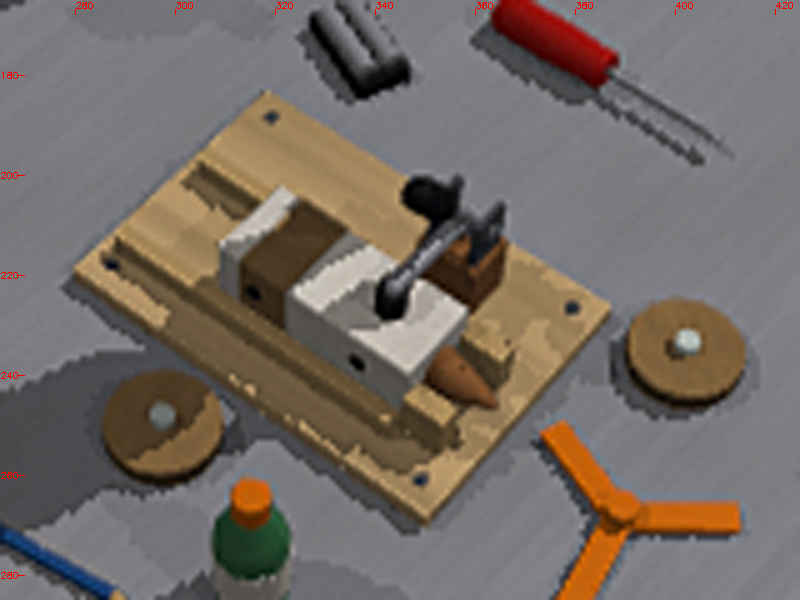

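View pics/d3_c270_135.png

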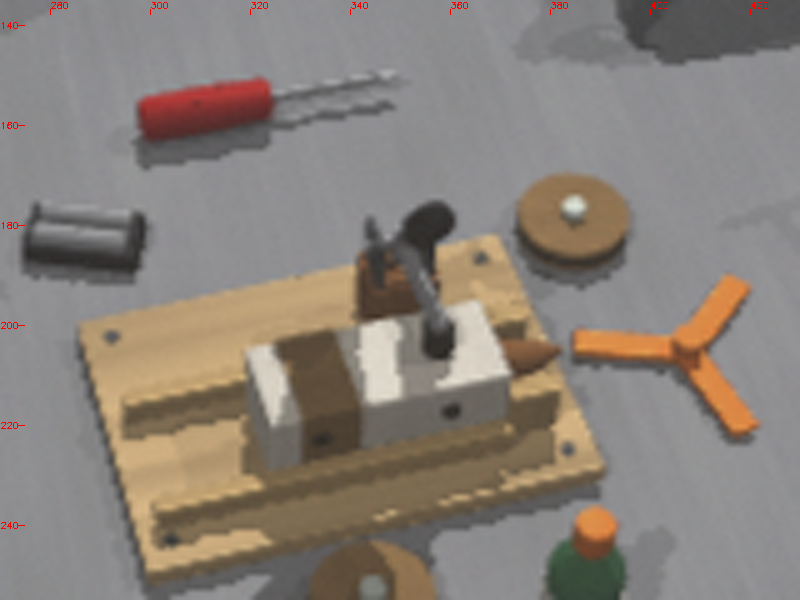

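The clamp is over, its pad on the car's top at scene (343,224). The front corner touches the block at (346,245), and the bystanders look as before. One numeric check, then hand in.

Run:
```python
from loc import *
d=load('s3');e=load('d3')
for Y,Z in((25,57),(-25,57)): print('home front',Y,np.round(proj(d,W(90,Y,Z+x[3])),1),np.round(proj(e,W(90,Y,Z+x[3])),1),'2mm short',np.round(proj(d,W(85,Y,Z+x[3])),1))
# bystanders: changed pixels before/after outside jig (shadows aside)
a=load('s0')['z_map'];b=d['z_map']; m=((abs(a-b)>8)&(a>0)&(b>0)).astype(np.uint8)
n,_,st,_=cv2.connectedComponentsWithStats(cv2.morphologyEx(m,cv2.MORPH_OPEN,np.ones((2,2),np.uint8)))
print(st[1:][st[1:,4]>6]); print(T(),F())
hand_in()
```

```text
home front 25 [359.3 227.1] [365.5 194.2] 2mm short [357.6 226. ]
home front -25 [346.9 240.4] [372.3 209.4] 2mm short [345.2 239.2]
[[  84    0  145  104 8154]
 [ 236    0    9   10   45]
 [ 241    0    5    2   10]
 [ 255    0    8    9   33]
 [ 283    0    4    6   12]
 [ 294    0    7    6   27]
 [ 305    0    9   10   43]
 [ 316    0   14   19  131]
 [ 326    0    8    5   22]
 [ 338    0    4    3   10]
 [ 343    0    8    8   46]
 [ 351    0    4    3   10]
 [ 373    0   71  148 5579]
 [ 466    0    4    2    8]
 [ 230    2    3    4    8]
 [ 263    2    3    6   12]
 [ 288    3    3    5   11]
 [ 329    3   14   15   65]
 [ 228    7    3    3    7]
 [ 292    8   14    8   51]
 [ 232   10    3    3    8]
 [ 257   10    6    5   18]
 [ 304   11   10   11   38]
 [ 522   11    3    3    8]
 [ 226   12    5    3   11]
 [ 264   13    4    5   11]
 [ 343   13    9    8   36]
 [ 349   12    7    4   20]
 [ 234   14   11    5   28]
 [ 253   15    4    3    9]
 [ 225   16    4    6   15]
 [ 268   17    4    3    9]
 [ 379   17    5    4   10]
 [ 243   19    3    3    8]
 [ 319   19    
[... 2848 characters left out ...]
 117    4    4    8]
 [   9  118    2    4    8]
 [  15  122    5    7   18]
 [   5  125    3    4    8]
 [  29  126    3    3    8]
 [ 572  128    3    3    7]
 [  30  130    3    3    8]
 [   2  133    4    3    8]
 [  42  133    6    4   14]
 [ 579  132    4    4    8]
 [ 583  137    6    4   14]
 [  23  138    3    3    9]
 [ 564  140    3    5   10]
 [ 610  146    2    4    8]
 [ 605  149    3    5   12]
 [ 614  148    2    4    8]
 [ 616  161    5    7   17]
 [ 332  179   42   68  926]
 [ 629  180    6    4   17]
 [ 295  194   26   28  419]
 [ 593  216    3    3    9]
 [ 543  254    3    3    8]]
20.63 [-0.01941533  0.7437463  -0.43544961]
the job is handed in; nothing more can be done
```

I pushed the car home against both stop blocks with the closed fingertips, then flipped the clamp lever from outside. I handed the job in at 20.6 s with the arm clear of everything.

- **Car home:** the force rose from 1.5 to about 9 N while the fingertips stalled for the last three 1 mm steps. In the last pictures the front face is on the blocks and the nose is between them. My jig fit predicts the far front top corner at scene pixel (359,227), and I read about (358,226) off the picture. That is within roughly 3 mm, so the force stall is the stronger evidence.
- **Clamp:** the force on the fingertips peaked at about 10 N, then fell to zero as the lever snapped over. Both views show the pad resting on the car.
- **Other objects:** comparing depth before and after, the only real changes near the work are the car and the clamp. The rest are the robot arm and noise in the far background.
- **Disagreement:** the heights I triangulated from the two views read about 4–5 mm below the given ones. The depth reading of the car's top (56–58 mm) agreed with the text, so I used the stated heights.

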